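Load two keyed LED boards on a sloped burn-in fixture and lock the hold-down bar

ROBOT

A 7-joint arm with a two-finger parallel gripper is mounted at the origin on the work surface. World frame = base frame: x ahead of the robot, y to its left, z up, the work surface at z = 0. Lengths are in mm, angles in rad, forces in N, time in s.
With the tool pointing down it reaches from about 425 to 950 mm from the base axis. Payload 16.7 kg.
Tool frame: the origin (TCP) lies at the very end of the fingers, on their centre line; the grasp point (between the pads) lies behind it (grip_depth is the y of the grasp point in the tool frame, in mm); y points along the fingers, x is the direction in which the jaws open and shut, and the axes are right-handed (so a half turn about y gives the same grasp; the last joint's range is limited). The gripper opens to 94 mm and grips with 3 to 60 N. Pads are 16 mm wide; open, the fingers measure 119 mm over their backs; the gripper's body (75 mm by 177 mm) begins 78 mm behind the grasp point.
Start: joints at [-1.435, 0.426, 0.074, 1.606, -0.034, 1.111, -0.067], TCP at [190.304, 647.579, 205.467] pointing down, gripper open.
Joint ranges: [-2.85, 2.85], [-0.5, 2.14], [-1.23, 1.37], [0.21, 2.46], [-1.02, 4.16], [0.16, 2.05], [-2.73, 2.73]. Speed limits (rad/s): [1.89, 1.89, 2.39, 2.39, 3.01, 3.01, 3.01].

INTERFACE

Orientations are given as a unit quaternion [w, x, y, z].
In Python, from workcell import * gives the robot as it stands.
- The arm moves only by the tool move_arm, never from a script. Its argument "moves" is a list of rows, each a list of 7 numbers: the shift along the tool's x, y, z in mm, then the turn, a rotation vector about the tool's x, y, z in rad, then the opening, from 0 (shut) to 1 (fully open). A call has 1 to 8 rows; each row shifts and turns the commanded pose from where the row before left it, along the tool's axes as they then stand; what a row does not reach is not made up. A row lasts 1/10 s, in which the tool goes at most 50 mm and 8.59 degrees, less where a joint would pass 70% of its speed; a pose out of reach is approached as far as the arm can. A call is refused whole if a number of a shift passes 50 or a number of a turn 0.15, either way. A call with a gripper value outside its range is refused whole. The fingers move at their own pace and stop on an object; "force" is the grip in N (left out, the last holds). Time passes only in rows, so rows that do not move let the fingers close. It gives the time, the measured TCP pose, the force and the opening at its end, in the units of the state.
- get_obs(): the state, without advancing time (a new reading comes with each control period).
- camera(name): name is "side" or "top" or "wrist"; returns a dict with "color" (480x640x3 uint8, red, green, blue), "range_z" (480x640 float32, mm along the optical axis (not along the pixel's ray), 0 where there is no reading), "intrinsics" (3x3 intrinsics, pixels), "pose" (4x4, takes a point from camera to world coordinates); the wrist camera has in their place "tool_from_camera" (4x4, takes a point from camera to tool coordinates, whose origin is the TCP and whose axes are the tool frame's). Camera axes: x right, y up, looking along -z (the intrinsics and any distortion apply to the point x, -y, -z); pixel columns grow to the right and rows downward; lengths in mm; the calibration is good to about 2 mm. A picture is of the moment at which its call begins: read the wrist's pose just before it.
- close_job(): hands the job in, once; it reports no verdict.
The state is a dict: "clock": time; "qpos": joint angles; "qd": joint speeds; "tau": joint torques, N m; "position": TCP position; "eef_rot": TCP orientation; "force": force on the tool from outside, world axes, zero at the start; "moment": the same for the moment, N m; "width": finger opening in mm.
Only numpy, scipy, OpenCV 4.12 (cv2) and the standard library are available. Lean on these libraries where they do the work, as an engineer would, in place of code of your own. Each camera call takes 0.05 s, during which the arm holds its last target. There are 200 camera calls.

TASK

Put the two round LED boards on the sloped burn-in fixture, the blue hub on the blue post and the orange hub on the orange post, each turned so that its D-shaped bore fits the post's flat and it lies fully home against the deck. Then draw the hold-down bar by its green handle down the slope, away from the robot, over the boards' rims to its stop, and only after that flip the red-ball cam lever fully over, up the slope towards the robot, to lock it. Leave the solder spool, the clear jar and the screwdriver where they are.

Things in the scene. Friction and masses are not known exactly. Their poses are not given: they have to be found in the camera images.
- board_blue_c (a point): LED board, hub blue, lying flat: white disc 90 mm across, 6 mm thick; on it a square hub 44 x 44 mm, top 42 mm above the underside; through both a D-bore 34 mm across, flat 11 mm from the axis. Loop on the rim (to 60 mm out) on the flat's side. 90 to 180 g. Point: on the axis, 21 mm above the underside. z: axis, disc to hub; x: to the bore's flat and loop; hub sides square to x, y.
- board_orange_c (a point): LED board, hub orange, lying flat: white disc 90 mm across, 6 mm thick; on it a square hub 44 x 44 mm, top 42 mm above the underside; through both a D-bore 34 mm across, flat 11 mm from the axis. Loop on the rim (to 60 mm out) on the flat's side. 90 to 180 g. Point: on the axis, 21 mm above the underside. z: axis, disc to hub; x: to the bore's flat and loop; hub sides square to x, y.
- post_blue: steel D-post, 30 mm across, flat 9 mm from its axis, 34 mm tall (top 8 mm tapers), square to the sloping deck, on the blue disc mark (white dash on the flat's side); the one nearer the robot's right, flat facing right. Origin: on the axis at the deck surface, where a home board's underside lies. z: up the post; x: to its flat. A board drops on (2 mm play all round) only with the flats within about 10 degrees.
- post_orange: steel D-post, 30 mm across, flat 9 mm from its axis, 34 mm tall (top 8 mm tapers), square to the sloping deck, on the orange disc mark (white dash on the flat's side); the one nearer the robot's left, 120 mm from the other, flat facing down the slope, away from the robot. Origin: on the axis at the deck surface, where a home board's underside lies. z: up the post; x: to its flat. A board drops on (2 mm play all round) only with the flats within about 10 degrees.
- fixture: grey sloped fixture, fixed, 182 mm deep, 315 mm wide; its deck slopes 30 degrees, facing away from the robot: 133 mm high at the edge nearest the robot, 27 mm at the far edge; so the posts lean 30 degrees away from the robot. Origin: on the table under the midpoint between the posts, where the deck is 65 mm high; x uphill (towards the robot), y to the robot's right, z up
- bar_grip (a point): green handle of the hold-down bar: block 24 mm (x) by 18 mm (y), from 13 to 58 mm above the deck; point on its centre line 40 mm above the deck. Deck axes: x up the slope (to the robot), y to the robot's right, z square out. The bar is 200 mm wide (y), 13 mm high; its 4 mm lip (9 mm above the deck) reaches 28 mm ahead of this point (-x) and passes over the rims of seated boards
- bar (a joint): travel of the hold-down bar down the slope (its -x), in m: 0 fully back, 0.055 at its stop over the boards (the end wanted); it starts near 0, slides with about 3 N of friction and stays where left
- lever_pivot (a point): cam lever's pivot, on a grey block (70 mm in x, 50 in y, 25 high) at the deck's end on the robot's left, 22 mm above the deck. Deck axes: x up the slope (to the robot), y to the robot's right, z square out. The lever, a 10 mm rod with a red 26 mm ball 90 mm from the pivot, swings about y in the x-z plane
- lever_tip (a point): centre of the red ball at the lever's end
- lever (a joint): angle of the lever in rad: 0 free, leaning 0.55 rad from the deck's normal down the slope (-x); 1.1 locked, leaning 0.55 rad up the slope (+x). It starts near 0, turns with a light drag and stays where left
- spool_c (a point): red-flanged solder spool, 72 mm across, 55 mm tall, standing; leave alone. Point at its centre
- jar_c (a point): clear open plastic jar, 64 mm across, 75 mm tall; leave alone. Point at its centre
- driver_grip (a point): screwdriver with a yellow handle, 160 mm long, lying beyond the fixture; leave alone. Point on its handle
Not all that is in view belongs to the job. Leave any black, brown or yellow look-alike of the part that bears board_orange_c alone.

How it is judged:
By the outcome, as a careful person would: the job done as asked, in the order asked, and still so for the second after the job is handed in, with the robot touching nothing.
It also fails if it takes over 72 s, if anything falls off the work surface, if the arm or the gripper's body presses on something with over 40 N, if the wrist force passes 120 N, or if a joint passes its speed limit or range.

## Working session

There is one attempt and no reset: what is moved stays moved. The work goes in short steps, Python scripts to look and compute and a tool call to move; the robot and the scene stay as the last step left them, time stands still between calls to the robot, and variables do not carry over. Pictures are saved under pics/ and viewed, about 8 in all and at most 12, crops included, and the job is handed in when it is done.

Besides the shell and the picture viewer there is one more tool, called as name(argument=value, ...), one argument or row to a line, values as JSON. move_arm: Moves the arm, as the interface text tells. Its arguments: {"type":"object","properties":{"moves":{"type":"array","items":{"type":"array","items":{"type":"number"}}},"force":{"type":"number"}},"required":["moves"]}

```bash
ls; mkdir -p pics; cat > h.py <<'E'
from workcell import *
import numpy as np, cv2
from scipy.spatial.transform import Rotation as R
def rot(o): 
    w,x,y,z=o["eef_rot"]; return R.from_quat([x,y,z,w]).as_matrix()
def cloud(c,T):
    K=np.array(c["intrinsics"]);z=c["range_z"];v,u=np.mgrid[:480,:640]
    P=np.stack([(u-K[0,2])/K[0,0]*z,-(v-K[1,2])/K[1,1]*z,-z],-1)
    return P@T[:3,:3].T+T[:3,3]
def save(c,n): cv2.imwrite("pics/"+n,c["color"][:,:,::-1])
E
python3 - <<'E'
from h import *
o=get_obs(); print(o)
for n in("top","side"):
    c=camera(n); save(c,n+"0.png"); np.savez(n+"0.npz",**c); print(n,c["intrinsics"],c["pose"],(c["range_z"]>0).mean(), c.keys())
c=camera("wrist"); print(c["tool_from_camera"],c["intrinsics"])
try: print(grip_depth)
except Exception as e: print(e)
E
```

```text
pics
{'clock': 0.0, 'qpos': array([-1.43454096,  0.42674035,  0.07384377,  1.60660211, -0.03409119,
        1.11077117, -0.06710028]), 'qd': array([-8.26813823e-04, -5.17582153e-04, -5.27361883e-04, -1.12876210e-03,
       -1.29848763e-03, -8.60505154e-05, -8.22822314e-04]), 'tau': array([-1.85033350e-03, -9.35815430e+01,  3.66591297e+00, -4.54181671e+01,
       -4.88370506e-02,  2.00590136e-02,  1.07668302e-04]), 'position': array([190.17753837, 647.2089227 , 204.77198633]), 'eef_rot': array([-0.56581107,  0.56640016,  0.42336793, -0.42403807]), 'force': array([-0.83560988,  1.20190515, -0.51955882]), 'moment': array([ 0.02379165,  0.00253704, -0.01340495]), 'width': 93.85299058356772}
top [[496.82489893   0.         316.8919646 ]
 [  0.         496.82489893 231.29865501]
 [  0.           0.           1.        ]] [[-1.89036992e-02  9.90928182e-01 -1.33056334e-01  3.46054948e+02]
 [-9.99518234e-01 -2.20063685e-02 -2.18865095e-02 -6.36396313e+01]
 [-2.46160457e-02  1.32578496e-01  9.90866789e-01  1.52391244e+03]
 [ 0.00000000e+00  0.00000000e+00  0.00000000e+00  1.00000000e+00]] 0.99
[... 244 characters left out ...]
46e-01  1.91744982e+02]
 [-4.17607880e-01  6.31951979e-01 -6.52870856e-01 -8.27988536e+02]
 [-8.01705158e-04  7.18267781e-01  6.95766306e-01  9.42763398e+02]
 [ 0.00000000e+00  0.00000000e+00  0.00000000e+00  1.00000000e+00]] 0.9960677083333334 dict_keys(['color', 'range_z', 'intrinsics', 'pose'])
[[ 9.99999695e-01  3.33229936e-04  7.06586638e-04 -3.15154809e-01]
 [ 5.90130740e-04  2.70454273e-01 -9.62732641e-01 -1.76878079e+02]
 [-5.11910711e-04  9.62732764e-01  2.70453994e-01  7.88971944e+01]
 [ 0.00000000e+00  0.00000000e+00  0.00000000e+00  1.00000000e+00]] [[364.00054392   0.         318.45893961]
 [  0.         364.00054392 240.92737133]
 [  0.           0.           1.        ]]
-18.8
```

View pics/top0.png

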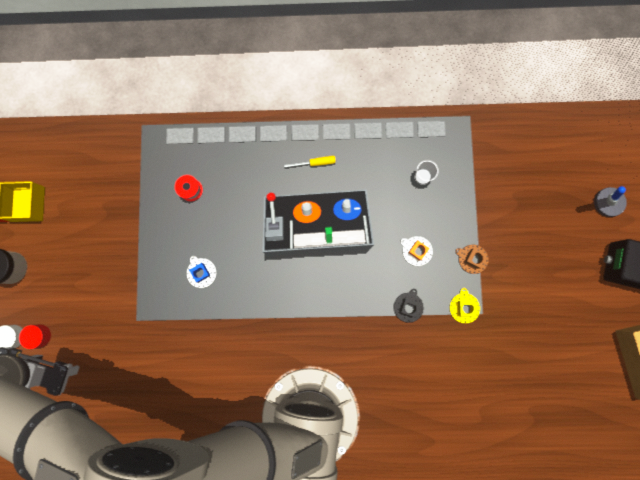

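View pics/side0.png

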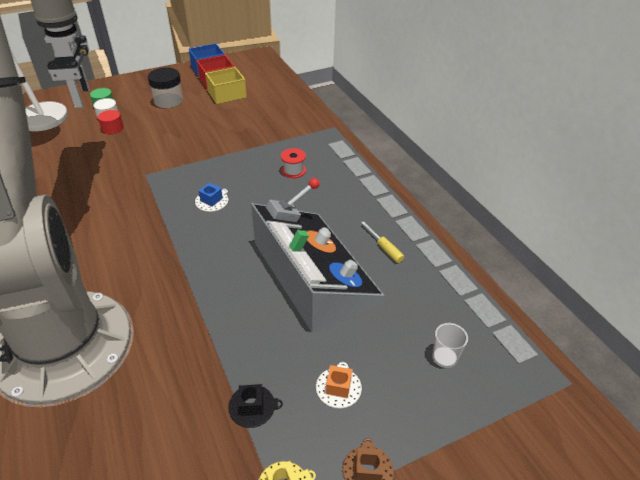

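The top view shows the blue board at px (201,272), the orange one at (418,251), the posts at (347,209) and (307,211), and the handle at (328,235). The lever ball is at (271,197). The side view agrees.

```bash
python3 - <<'E'
from h import *
d={n:dict(np.load(n+"0.npz")) for n in("top","side")}
cl={n:cloud(c,c["pose"]) for n,c in d.items()}
hsv={n:cv2.cvtColor(c["color"],cv2.COLOR_RGB2HSV) for n,c in d.items()}
def m(n,lo,hi,x0,x1,y0,y1):
    k=cv2.inRange(hsv[n],lo,hi)>0; q=np.zeros_like(k); q[y0:y1,x0:x1]=1; return k&q
b={'blue':((105,120,60),(125,255,255)),'orange':((5,150,120),(18,255,255)),'green':((50,100,40),(80,255,255)),'red':((0,170,100),(3,255,255))}
def rep(l,n,k,zmin=-99,zmax=999):
    P=cl[n][k]; P=P[(P[:,2]>zmin)&(P[:,2]<zmax)]
    r=cv2.minAreaRect(P[:,:2].astype(np.float32))
    print(l,n,len(P),'med',P.mean(0).round(1),'zrange',np.percentile(P[:,2],[2,50,98]).round(1),'rect',np.round(r[0],1),np.round(r[1],1),round(r[2],1))
rep('Bhub','top',m('top',*b['blue'],180,225,250,295),36,48)
rep('Bhub','side',m('side',*b['blue'],190,235,175,215),36,48)
rep('Ohub','top',m('top',*b['orange'],400,435,235,268),36,48)
rep('Ohub','side',m('side',*b['orange'],315,365,355,405),36,48)
rep('Bmark','top',m('top',*b['blue'],325,370,190,230))
rep('Omark','top',m('top',*b['orange'],285,328,190,230))
rep('Bmark','side',m('side',*b['blue'],320,370,255,295))
rep('Omark','side',m('side',*b['orange'],300,345,225,255))
rep('grip','top',m('top',*b['green'],315,345,220,250))
rep('grip','side',m('side',*b['green'],285,315,225,260))
rep('ball','top',m('top',*b['red'],260,285,185,210))
rep('ball','side',m('side',*b['red'],300,325,170,195))
# loop: disc-plane white pixels farthest from hub center
for l,(x0,x1,y0,y1) in {'B':(180,225,250,295),'O':(395,440,230,270)}.items():
    P=cl['top'][y0:y1,x0:x1].reshape(-1,3); P=P[P[:,2]>3]
    print(l,len(P)); P=P[P[:,2]<15]; r=cv2.minEnclosingCircle(P[:,:2].astype(np.float32)); print(r, P.mean(0))
# table z, fixture back face, deck plane
print('table',np.median(cl['top'][280:300,300:400].reshape(-1,3),0))
for n in d:
    P=cl[n].reshape(-1,3)
    q=P[(P[:,0]>440)&(P[:,0]<800)&(abs(P[:,1]+0)<300)&(P[:,2]>20)&(P[:,2]<135)]
    F=cl[n]
for (u,v) in[(264,195),(366,192),(371,245),(264,252),(318,225)]: print((u,v),cl['top'][v-1:v+2,u-1:u+2].reshape(-1,3).mean(0).round(0))
rep('all','top',(cl['top'][...,2]>22)&m('top',(0,0,0),(180,255,255),255,378,185,262))
big=cv2.resize(d['top']['color'][170:300,170:450],None,fx=2.8,fy=2.8,interpolation=cv2.INTER_CUBIC)
cv2.imwrite('pics/topcrop.png',big[:,:,::-1])
E
```

```text
Bhub top 109 med [430.4 326.5  41.4] zrange [36.3 41.3 46.5] rect [429.4 327. ] [43.8 41.4] 32.0
Bhub side 168 med [430.  324.2  41.8] zrange [36.4 41.9 47.1] rect [431.1 326.4] [47.4 49.2] 29.1
Ohub top 35 med [ 479.2 -330.5   40.5] zrange [36.1 40.6 45.2] rect [ 482.6 -331.3] [40.6 41.7] 58.8
Ohub side 324 med [ 481.5 -337.5   42.3] zrange [36.6 42.8 45.9] rect [ 482.2 -337.1] [46.9 42.4] 52.6
Bmark top 383 med [ 603.3 -121.    67.7] zrange [43.7 68.7 86.7] rect [ 607.  -122.1] [72.9 84.5] 4.7
Omark top 383 med [598.6  -2.5  67.5] zrange [43.9 68.3 87.3] rect [603.   -2.8] [84.1 72. ] 90.0
Bmark side 374 med [ 598.6 -131.7   77.8] zrange [48.4 73.2 88. ] rect [ 426.  -465.1] [860.5  75.1] 62.1
Omark side 260 med [596.1 -14.3  74.4] zrange [47.5 71.5 88. ] rect [ 421.5 -403.2] [963.8  67.4] 65.4
grip top 99 med [521.7 -65.6 163.4] zrange [ 98.8 170.  181.6] rect [525.8 -66.2] [51.1 20.2] 0.5
grip side 264 med [515.2 -75.3 168.2] zrange [ 89.7 162.3 181.6] rect [ 371.6 -389.2] [947.7  36.3] 65.5
ball top 59 med [629.4  93.8 162.9] zrange [ 31.9 170.4 179.2] rect [646.8  94.5] [56.7 20.3] 1.5
ball side 82 med [640.  129.7 141.8] zrange [  5.6 168.1 176.5] rect [666.3 215.5] [286.5  21. ] 72.7
B 799
((432.33074951171875, 325.0106201171875), 97.82257080078125) [431.46443626 324.57981626   5.96653191]
O 668
((484.8175354003906, -333.32159423828125), 85.5890884399414) [ 484.97985954 -331.45470556    5.90358956]
table [ 3.69807903e+02 -1.24835003e+02 -3.08153969e-01]
(264, 195) [668. 133.   3.]
(366, 192) [ 667. -184.   18.]
(371, 245) [ 493. -186.  113.]
(264, 252) [480. 121. 103.]
(318, 225) [557. -36.  91.]
all top 6331 med [565.7 -30.4  90.5] zrange [ 28.8  90.2 165. ] rect [576.2 -29.3] [183.7 315.8] 2.6
```

View pics/topcrop.png

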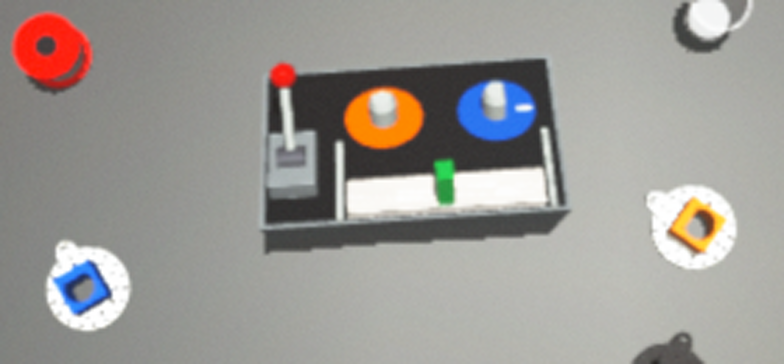

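The crop confirms the loops: blue's points to about +30° world yaw and orange's to about +53°. Next I plan the approach.

```bash
cat >> h.py <<'E'
def R_of(z,xh):   # tool rotation: tool y = z(dir fingers point), tool x ~ xh
    y=np.array(z,float);y/=np.linalg.norm(y);x=np.array(xh,float);x-=x@y*y;x/=np.linalg.norm(x)
    return np.stack([x,y,np.cross(x,y)],1)
def plan(p,Rt,cur=None,tmax=0.145,smax=48,g=1.0,pr=True):
    """rows: straight line + constant-axis turn, from measured pose (or cur=(p,R))"""
    if cur is None: o=get_obs(); cur=(o["position"],rot(o))
    P,Q=cur; rv=R.from_matrix(Q.T@Rt).as_rotvec(); D=np.array(p)-P
    n=max(1,int(np.ceil(np.linalg.norm(rv)/tmax)),int(np.ceil(np.linalg.norm(D)/smax)))
    rows=[]; Pc,Qc=P.copy(),Q.copy()
    for i in range(n):
        s=np.round(Qc.T@((np.array(p)-Pc)/(n-i)),1); t=np.round(R.from_matrix(Qc.T@Rt).as_rotvec()/(n-i),3)
        rows.append([*map(float,s),*map(float,t),g]); Pc=Pc+Qc@s; Qc=Qc@R.from_rotvec(t).as_matrix()
    if pr:
        for r in rows: print(str(r).replace(" ",""))
    return Pc,Qc
FY=np.radians(2.4)
def yawv(deg): a=np.radians(deg); return np.array([np.cos(a),np.sin(a),0])
E
python3 - <<'E'
from h import *
o=get_obs(); M=rot(o); print(M.round(3)); f=lambda v:np.degrees(np.arctan2(v[1],v[0])).round(1)
print('x yaw',f(M[:,0]),'z yaw',f(M[:,2]),'az',f(o["position"]))
E
```

```text
[[ 0.282 -0.    -0.959]
 [ 0.959 -0.001  0.282]
 [-0.001 -1.    -0.   ]]
x yaw 73.6 z yaw 163.6 az 73.6
```

```bash
python3 - <<'E'
from h import *
plan([430,326,150],R_of([0,0,-1],yawv(120)))
E
```

```text
[-26.7,6.1,-35.6,-0.0,-0.09,-0.0,1.0]
[-29.8,6.1,-33.1,-0.0,-0.09,-0.0,1.0]
[-32.7,6.1,-30.3,-0.0,-0.09,-0.0,1.0]
[-35.3,6.1,-27.2,-0.0,-0.09,-0.0,1.0]
[-37.6,6.2,-23.9,-0.0,-0.09,-0.0,1.0]
[-39.6,6.1,-20.5,-0.0,-0.09,-0.0,1.0]
[-41.2,6.2,-16.8,-0.0,-0.09,-0.0,1.0]
[-42.6,6.1,-13.0,-0.0,-0.09,-0.0,1.0]
[-43.5,6.2,-9.2,-0.001,-0.089,-0.001,1.0]
```

move_arm(
  moves=[
    [-26.7,6.1,-35.6,0,-0.09,0,1],
    [-29.8,6.1,-33.1,0,-0.09,0,1],
    [-32.7,6.1,-30.3,0,-0.09,0,1],
    [-35.3,6.1,-27.2,0,-0.09,0,1],
    [-37.6,6.2,-23.9,0,-0.09,0,1],
    [-39.6,6.1,-20.5,0,-0.09,0,1],
    [-41.2,6.2,-16.8,0,-0.09,0,1],
    [-42.6,6.1,-13,0,-0.09,0,1],
  ],
)

```text
clock: 0.95
position: [404.2, 360.3, 156.2]
eef_rot: [0.379, -0.379, -0.597, 0.597]
force: [1.0, 0.3, -0.5]
width: 94.0
```

move_arm(
  moves=[
    [-43.5,6.2,-9.2,0,-0.09,0,1],
    [0,0,0,0,0,0,1],
    [0,0,0,0,0,0,1],
  ],
)

```text
clock: 1.25
position: [430.5, 325.5, 150.1]
eef_rot: [0.354, -0.354, -0.612, 0.612]
force: [-0.1, 0.5, -0.1]
width: 94.1
```

```bash
cat >> h.py <<'E'
def wrist(n=None):
    o=get_obs(); c=camera("wrist"); T=np.eye(4); T[:3,:3]=rot(o); T[:3,3]=o["position"]
    c["pose"]=T@np.array(c["tool_from_camera"])
    if n: save(c,n)
    return o,c,cloud(c,c["pose"])
COL={'blue':((105,120,40),(125,255,255)),'orange':((5,150,80),(18,255,255)),'green':((50,100,40),(80,255,255)),'red':((0,170,80),(3,255,255))}
def mask(c,col): return cv2.inRange(cv2.cvtColor(c["color"],cv2.COLOR_RGB2HSV),*COL[col])
def hub(c,C,col,ztop=42):
    """hub-top square (fit at known height), disc centre, loop direction"""
    k=(mask(c,col)>0)&(abs(C[...,2]-ztop)<4)
    P=C[k]; r=cv2.minAreaRect(P[:,:2].astype(np.float32))
    ctr=np.array(r[0]); print(col,'hub',len(P),np.round(r[0],1),np.round(r[1],1),'ang',round(r[2],1),'z',P[:,2].mean().round(1))
    d=np.linalg.norm(C[...,:2]-ctr,axis=-1)
    k2=(C[...,2]>3)&(C[...,2]<14)&(d>49)&(d<64); L=C[k2]-[*ctr,0]; 
    print(' loop n',len(L),'yaw',np.degrees(np.arctan2(L[:,1].mean(),L[:,0].mean())).round(1),'z',np.percentile(L[:,2],[5,95]).round(1))
    return ctr
E
python3 - <<'E'
from h import *
o,c,C=wrist("w1.png"); print(o["clock"],o["position"].round(1),o["force"].round(1)); print(rot(o).round(3).tolist())
hub(c,C,'blue')
E
```

```text
1.25 [430.5 325.5 150.1] [-0.1  0.5 -0.1]
[[-0.498, -0.0, -0.867], [0.867, -0.0, -0.498], [-0.0, -1.0, 0.0]]
blue hub 1478 [429.3 325.1] [43.2 42.8] ang 30.6 z 39.6
 loop n 57 yaw 30.1 z [3.1 4.6]
```

View pics/w1.png

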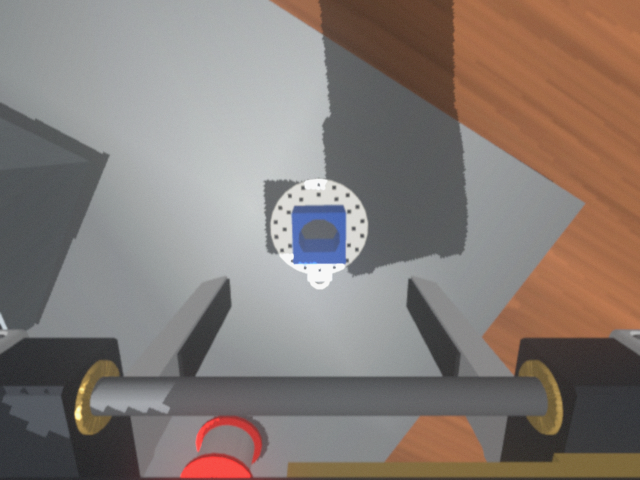

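The wrist view shows the blue board at (319,235), square to the jaws, with its loop towards the camera's bottom. Going down to grip it.

move_arm(
  moves=[
    [0.2,45,1.2,0,0,0,1],
    [0,45,0,0,0,0,1],
    [0,35,0,0,0,0,1],
    [0,14,0,0,0,0,1],
    [0,0,0,0,0,0,0.2],
    [0,0,0,0,0,0,0.2],
    [0,0,0,0,0,0,0.2],
    [0,0,0,0,0,0,0.2],
  ],
  force=30,
)

```text
clock: 2.1
position: [429.7, 326.7, 12.8]
eef_rot: [-0.353, 0.354, 0.613, -0.612]
force: [0.8, -0.5, -0.3]
width: 65.8
```

move_arm(
  moves=[
    [0,0,0,0,0,0,0.2],
    [0,0,0,0,0,0,0.2],
    [0,0,0,0,0,0,0.2],
    [0,-20,0,0,0,0,0.2],
    [0,-40,0,0,0,0,0.2],
    [0,-40,0,0,0,0,0.2],
    [0,-40,0,0,0,0,0.2],
    [0,-40,0,0,0,0,0.2],
  ],
)

```text
clock: 2.9
position: [428.7, 325.6, 192.9]
eef_rot: [0.353, -0.353, -0.612, 0.613]
force: [1.0, 0.4, -1.0]
width: 43.8
```

Gripped at 43.8 mm. Now a viewing hover over the fixture with the board held.

```bash
python3 - <<'E'
from h import *
plan([590,60,260],R_of([0,0,-1],yawv(2.4)),g=0.2)
E
```

```text
[-20.7,-4.5,-0.4,-0.0,0.137,-0.0,0.2]
[-20.5,-4.5,-3.3,-0.0,0.137,-0.0,0.2]
[-19.8,-4.5,-6.0,-0.0,0.137,-0.0,0.2]
[-18.8,-4.5,-8.7,-0.0,0.137,-0.0,0.2]
[-17.4,-4.5,-11.2,-0.0,0.137,-0.0,0.2]
[-15.8,-4.5,-13.5,-0.0,0.137,-0.0,0.2]
[-13.8,-4.5,-15.5,0.0,0.137,-0.0,0.2]
[-11.5,-4.4,-17.2,0.0,0.137,-0.0,0.2]
[-9.1,-4.5,-18.6,0.0,0.137,-0.0,0.2]
[-6.4,-4.4,-19.7,0.0,0.137,-0.0,0.2]
[-3.7,-4.5,-20.4,0.0,0.137,-0.0,0.2]
[-0.9,-4.4,-20.7,0.0,0.136,-0.0,0.2]
[1.9,-4.5,-20.6,0.0,0.137,-0.0,0.2]
[4.8,-4.4,-20.2,0.0,0.136,-0.0,0.2]
[7.4,-4.5,-19.3,0.0,0.137,-0.0,0.2]
```

move_arm(
  moves=[
    [-20.7,-4.5,-0.4,0,0.137,0,0.2],
    [-20.5,-4.5,-3.3,0,0.137,0,0.2],
    [-19.8,-4.5,-6.0,0,0.137,0,0.2],
    [-18.8,-4.5,-8.7,0,0.137,0,0.2],
    [-17.4,-4.5,-11.2,0,0.137,0,0.2],
    [-15.8,-4.5,-13.5,0,0.137,0,0.2],
    [-13.8,-4.5,-15.5,0,0.137,0,0.2],
    [-11.5,-4.4,-17.2,0,0.137,0,0.2],
  ],
)

```text
clock: 3.7
position: [515.2, 183.4, 227.3]
eef_rot: [0.622, -0.622, -0.337, 0.337]
force: [-0.3, -0.1, -1.5]
width: 43.8
```

move_arm(
  moves=[
    [-9.1,-4.5,-18.6,0,0.137,0,0.2],
    [-6.4,-4.4,-19.7,0,0.137,0,0.2],
    [-3.7,-4.5,-20.4,0,0.137,0,0.2],
    [-0.9,-4.4,-20.7,0,0.136,0,0.2],
    [1.9,-4.5,-20.6,0,0.137,0,0.2],
    [4.8,-4.4,-20.2,0,0.136,0,0.2],
    [7.4,-4.5,-19.3,0,0.137,0,0.2],
    [0,0,0,0,0,0,0.2],
  ],
)

```text
clock: 4.5
position: [591.2, 57.6, 258.8]
eef_rot: [-0.707, 0.707, 0.012, -0.012]
force: [0.9, -0.1, -1.7]
width: 43.4
```

```bash
cat >> h.py <<'E'
N30=lambda fy:np.array([.5*np.cos(fy),.5*np.sin(fy),.75**.5])
def ray(c,uv):  # origin, dirs
    K=np.array(c["intrinsics"]);uv=np.atleast_2d(uv);D=np.stack([(uv[:,0]-K[0,2])/K[0,0],-(uv[:,1]-K[1,2])/K[1,1],-np.ones(len(uv))],1)
    return c["pose"][:3,3],D@c["pose"][:3,:3].T
E
python3 - <<'E'
from h import *
o,c,C=wrist("w2.png"); print(o["clock"],o["position"].round(1),o["force"].round(1),o["width"])
np.savez("w2.npz",C=C,**c); M=rot(o); print(M.round(3).tolist())
for col in('blue','orange'):
    k,n_=cv2.connectedComponents(mask(c,col)); 
    num,lab,st,ce=cv2.connectedComponentsWithStats(mask(c,col))
    for i in range(1,num):
        if st[i,4]>150:
            P=C[lab==i]; print(col,st[i],ce[i].round(0),P.mean(0).round(1))
E
```

```text
4.5 [591.2  57.6 258.8] [ 0.9 -0.1 -1.7] 43.446088226055835
[[0.999, 0.001, -0.034], [0.034, -0.001, 0.999], [0.001, -1.0, -0.001]]
blue [ 270  276   98  101 5520] [320. 324.] [592.   49.8 279.7]
```

View pics/w2.png

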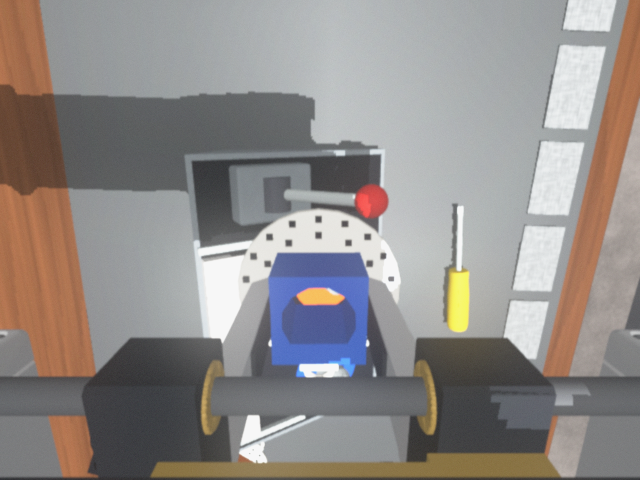

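The wrist view shows the board hiding the posts, because image-up is tool +z. I shift to the right so that both posts come into the upper half.

move_arm(
  moves=[
    [5,0,-45,0,0,0,0.2],
    [5,0,-45,0,0,0,0.2],
    [5,0,-45,0,0,0,0.2],
    [0,0,-45,0,0,0,0.2],
    [0,0,-42,0,0,0,0.2],
    [0,0,0,0,0,0,0.2],
    [0,0,0,0,0,0,0.2],
  ],
)

```text
clock: 5.25
position: [614.2, -160.9, 257.9]
eef_rot: [0.707, -0.707, -0.015, 0.015]
force: [0.7, 0.6, -1.6]
width: 43.8
```

```bash
python3 - <<'E'
from h import *
o,c,C=wrist("w3.png"); print(o["clock"],o["position"].round(1))
np.savez("w3.npz",C=C,**c)
S=[]
for col in('blue','orange'):
    num,lab,st,ce=cv2.connectedComponentsWithStats(mask(c,col))
    for i in range(1,num):
        if st[i,4]>150 : P=C[lab==i]; print(col,st[i],ce[i].round(0),P.mean(0).round(1), P.min(0).round(1),P.max(0).round(1))
E
```

```text
5.25 [ 614.2 -160.9  257.9]
blue [ 276  141   72   72 3098] [309. 175.] [ 602.9 -118.4   67.5] [ 571.4 -154.4   41.7] [642.8 -82.6 434.8]
blue [ 269  254   99  111 9351] [318. 311.] [ 613.5 -161.   278.5] [ 591.3 -380.7   -3.4] [666.3 -82.6 434.8]
orange [272   0  79 100 591] [310.  49.] [600.6  -5.   66.8] [566.5 -82.6  41.7] [638.   36.7 434.8]
```

View pics/w3.png

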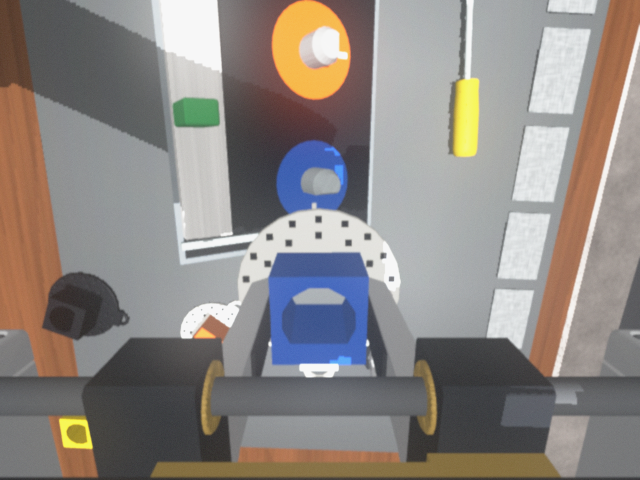

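Now both marks are visible: blue at (312,180) and orange at (312,50). The handle is at (197,111). Next I fit the deck plane and the mark circles.

```bash
python3 - <<'E'
from h import *
from scipy.optimize import least_squares
c=dict(np.load("w3.npz")); C=c["C"]; hsv=cv2.cvtColor(c["color"],cv2.COLOR_RGB2HSV)
# plane from orange+blue mark + black deck pixels at u 230..365,v 0..200
reg=np.zeros((480,640),bool); reg[5:205,262:362]=1
P=C[reg]; 
for it in range(6):
    A=np.c_[P[:,:2],np.ones(len(P))]; s=np.linalg.lstsq(A,P[:,2],rcond=None)[0]; r=P[:,2]-A@s; P=P[abs(r)<max(2.,15/(it+1))]
n=np.array([-s[0],-s[1],1]);n/=np.linalg.norm(n); print('deck n',n.round(4),'tilt',np.degrees(np.arccos(n[2])).round(2),'yaw',np.degrees(np.arctan2(n[1],n[0])).round(2),len(P))
z0=lambda x,y:s@[x,y,1]
ctr={}
for col,lo,hi,v0,v1 in(('blue',(100,120,40),(130,255,255),138,212),('orange',(8,150,150),(28,255,255),0,105)):
    k=cv2.inRange(hsv,lo,hi); k[:v0]=0;k[v1:]=0;k[:,:265]=0;k[:,355:]=0
    h=cv2.convexHull(np.argwhere(k>0)[:,::-1].astype(np.int32))[:,0].astype(float)
    O,D=ray(c,h); t=(s@[O[0],O[1],1]-O[2])/(D[:,2]-D[:,:2]@s[:2]); Q=O+t[:,None]*D
    ex=np.cross([0,1,0],n);ex/=np.linalg.norm(ex);ey=np.cross(n,ex); q=np.c_[Q@ex,Q@ey]
    f=least_squares(lambda p:np.hypot(q[:,0]-p[0],q[:,1]-p[1])-p[2],[*q.mean(0),40],loss='soft_l1',f_scale=.5)
    w=f.x[0]*ex+f.x[1]*ey; w=w+n*((s[2]-(w[2]-w[:2]@s[:2]))/(n[2]-n[:2]@s[:2])); ctr[col]=w; print(col,w.round(1),'r',f.x[2].round(1),'rms',np.abs(f.fun).mean().round(2))
d=ctr['orange']-ctr['blue']; print('sep',np.linalg.norm(d).round(1),'yaw',np.degrees(np.arctan2(-d[0],d[1])).round(2))
k=(hsv[...,0]>50)&(hsv[...,0]<80)&(hsv[...,1]>100); G=C[k]; mid=(ctr['orange']+ctr['blue'])/2
fy=np.arctan2(-d[0],d[1]); ud=np.array([-np.cos(fy)*.75**.5,-np.sin(fy)*.75**.5,.5]); yr=np.array([np.sin(fy),-np.cos(fy),0]); nn=N30(fy)
g=(G-mid)@np.stack([ud,yr,nn],1); top=g[g[:,2]>50]; print('mid',mid.round(1),'grip deck coords',np.percentile(top,[3,50,97],axis=0).round(1).tolist(),len(top))
E
```

```text
deck n [0.5003 0.0215 0.8656] tilt 30.05 yaw 2.46 17662
blue [ 607.1 -124.8   63.4] r 41.0 rms 0.34
orange [602.1  -5.   63.3] r 41.5 rms 0.07
sep 119.9 yaw 2.39
mid [604.6 -64.9  63.3] grip deck coords [[109.2, -7.0, 54.7], [120.6, 0.5, 56.9], [130.6, 8.1, 58.3]] 875
```

```bash
cat >> h.py <<'E'
PB=np.array([607.1,-124.8,64.5]); PO=np.array([602.1,-5.0,64.5]); NN=N30(FY)
UD=np.array([-np.cos(FY)*.75**.5,-np.sin(FY)*.75**.5,.5]); YR=np.array([np.sin(FY),-np.cos(FY),0])
RF=R_of(-NN,-UD); MID=(PB+PO)/2
def held(c,o,C,col):
    T=(C-o["position"])@rot(o); k=(mask(c,col)>0)&(abs(T[...,1]+31)<4)&(abs(T[...,2])<40)&(abs(T[...,0])<40)
    r=cv2.minAreaRect(T[k][:,[0,2]].astype(np.float32)); print('held xz',np.round(r[0],1),np.round(r[1],1),round(r[2],1),'y',np.median(T[k][:,1]).round(1)); return r[0][1]
E
python3 - <<'E'
from h import *
o,c,C=wrist(); hz=held(c,o,C,'blue'); T=(C-o["position"])@rot(o); k=(mask(c,'blue')>0)&(abs(T[...,2])<40)&(abs(T[...,0])<40); print(np.percentile(T[k],[2,10,50,90,98],axis=0).round(1).tolist())
cur=plan(PB+NN*(11+60)-RF[:,2]*hz,RF,g=.2)
E
```

```text
held xz [-0.4 -1.2] [44.  44.8] 0.3 y -28.0
[[-32.4, -29.0, -21.9], [-20.0, -28.4, -17.0], [-2.0, -25.9, 0.3], [17.2, 179.1, 20.7], [21.2, 207.2, 33.0]]
[7.4,33.0,8.9,-0.0,0.001,0.131,0.2]
[11.6,31.8,8.9,-0.0,0.001,0.131,0.2]
[15.7,29.9,8.9,-0.0,0.001,0.131,0.2]
[19.5,27.7,8.9,-0.0,0.0,0.13,0.2]
```

move_arm(
  moves=[
    [7.4,33,8.9,0,0.001,0.131,0.2],
    [11.6,31.8,8.9,0,0.001,0.131,0.2],
    [15.7,29.9,8.9,0,0.001,0.131,0.2],
    [19.5,27.7,8.9,0,0,0.13,0.2],
    [0,0,0,0,0,0,0.2],
    [0,0,0,0,0,0,0.2],
  ],
)

```text
clock: 5.95
position: [642.2, -122.4, 122.7]
eef_rot: [-0.678, 0.687, -0.17, -0.199]
force: [0.3, -0.1, -0.3]
width: 43.7
```

```bash
python3 - <<'E'
from h import *
o,c,C=wrist("w4.png"); hz=held(c,o,C,'blue'); print(o["position"].round(1),o["clock"],o["force"].round(1),o["qpos"].round(2))
np.savez("w4.npz",C=C,**c)
plan(PB+NN*(11+36)-RF[:,2]*hz,RF,g=.2)
E
```

```text
held xz [ 1.  -1.1] [44.8 44. ] 89.8 y -28.1
[ 642.2 -122.4  122.7] 5.95 [ 0.3 -0.1 -0.3] [-0.24  0.86  0.55  1.29 -0.26  1.6   0.35]
[-0.1,24.8,1.5,0.0,-0.002,0.002,0.2]
```

View pics/w4.png

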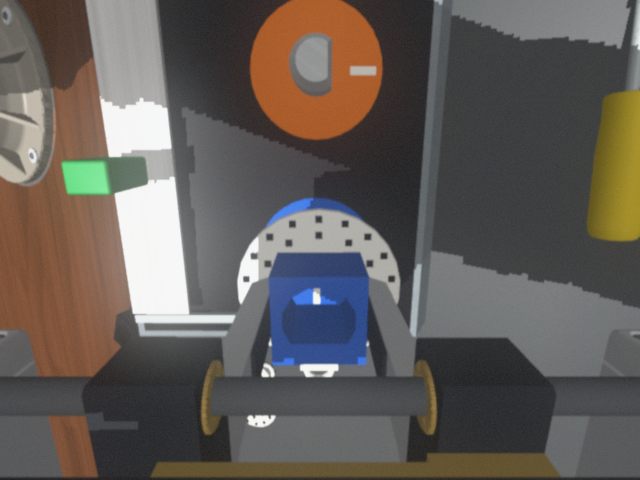

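The view is along the deck normal. The orange mark and post are at (316,68), with the dash to the right (downslope). The loop of the held board points to the robot's right, as wanted. Quick cross-check of the orange mark from this pose.

```bash
python3 - <<'E'
from h import *
c=dict(np.load("w4.npz")); hsv=cv2.cvtColor(c["color"],cv2.COLOR_RGB2HSV)
k=cv2.inRange(hsv,(5,150,100),(22,255,255)); k[145:]=0;k[:,:240]=0;k[:,395:]=0
h=cv2.convexHull(np.argwhere(k>0)[:,::-1].astype(np.int32))[:,0].astype(float); h=h[h[:,1]>3]
O,D=ray(c,h)
for z in(63.3,65):
    P0=np.array([602.,-5,z]); t=((P0-O)@NN)/(D@NN); Q=O+t[:,None]*D; q=np.c_[(Q-MID)@UD,(Q-MID)@YR]
    A=np.c_[2*q,np.ones(len(q))]; s=np.linalg.lstsq(A,(q**2).sum(1),rcond=None)[0]
    print(z,'orange deck xy',s[:2].round(1),'exp',[((PO-MID)@UD).round(1),((PO-MID)@YR).round(1)],'r',np.sqrt(s[2]+s[0]**2+s[1]**2).round(1))
E
```

```text
63.3 orange deck xy [ -0.4 -60.1] exp [np.float64(-0.0), np.float64(-60.0)] r 41.1
65 orange deck xy [ -0.4 -59.9] exp [np.float64(-0.0), np.float64(-60.0)] r 40.9
```

It agrees to 0.4 mm. Descending the post.

move_arm(
  moves=[
    [0,20,1.3,0,-0.002,0.002,0.2],
    [0,10,0,0,0,0,0.2],
    [0,6,0,0,0,0,0.2],
    [0,6,0,0,0,0,0.2],
    [0,5,0,0,0,0,0.2],
    [0,0,0,0,0,0,0.2],
  ],
)

```text
clock: 6.6
position: [618.9, -123.7, 85.7]
eef_rot: [-0.679, 0.686, -0.169, -0.197]
force: [0.4, 0.9, -1.3]
width: 43.8
```

```bash
python3 - <<'E'
from h import *
o=get_obs(); f=o["force"]; d=o["position"]-PB; print('deck u,yr,n',(d@UD).round(1),(d@YR).round(1),(d@NN).round(1),'F',[(f@v).round(1) for v in(UD,YR,NN)],o["moment"].round(2),(RF.T@rot(o)).round(3)[0])
E
```

```text
deck u,yr,n 0.4 -0.6 24.3 F [np.float64(-1.1), np.float64(-0.9), np.float64(-0.9)] [-0.04 -0.61 -0.01] [ 1.    -0.001  0.001]
```

No contact force with the underside about 13 mm above the deck, so it is on the post. Going home.

move_arm(
  moves=[
    [0,5,0,0,0,0,0.2],
    [0,4,0,0,0,0,0.2],
    [0,2,0,0,0,0,0.2],
    [0,1,0,0,0,0,0.2],
    [0,0,0,0,0,0,0.2],
  ],
)

```text
clock: 7.1
position: [613.2, -124.0, 75.2]
eef_rot: [-0.679, 0.686, -0.169, -0.197]
force: [0.1, 0.4, -1.0]
width: 43.9
```

move_arm(
  moves=[
    [0,1,0,0,0,0,0.2],
    [0,1,0,0,0,0,0.2],
    [0,0,0,0,0,0,0.2],
  ],
)

```text
clock: 7.4
position: [613.0, -124.0, 74.9]
eef_rot: [-0.679, 0.687, -0.169, -0.197]
force: [3.0, 1.9, 12.9]
width: 44.2
```

Contact with the deck at 13 N. Release and withdraw along the normal.

move_arm(
  moves=[
    [0,-0.5,0,0,0,0,0.68],
    [0,0,0,0,0,0,0.68],
    [0,0,0,0,0,0,0.68],
    [0,-10,0,0,0,0,0.68],
    [0,-30,0,0,0,0,0.68],
    [0,-40,0,0,0,0,0.68],
    [0,-40,0,0,0,0,1],
    [0,-40,0,0,0,0,1],
  ],
)

```text
clock: 8.2
position: [693.3, -120.7, 214.7]
eef_rot: [-0.679, 0.686, -0.169, -0.197]
force: [0.5, 0.3, -0.6]
width: 76.5
```

```bash
python3 - <<'E'
from h import *
o,c,C=wrist("w5.png"); print(o["position"].round(1),o["width"])
T=(C-PB)@np.stack([UD,YR,NN],1); k=(mask(c,'blue')>0)&(T[...,2]>25)&(T[...,2]<55)&(abs(T[...,0])<50)&(abs(T[...,1])<50)
r=cv2.minAreaRect(T[k][:,:2].astype(np.float32)); print('hub top height',np.percentile(T[k][:,2],[10,50,90]).round(1),r)
# disc height around
d=np.hypot(T[...,0],T[...,1]); 
for nm,a in(('up',(T[...,0]>36)),('down',(T[...,0]<-36)),('left',(T[...,1]<-36)),('right',(T[...,1]>36))):
    q=a&(d<43)&(T[...,2]<30); print(nm,q.sum(),np.median(T[q][:,2]).round(1))
cur=plan([480,-331,160],R_of([0,0,-1],yawv(53)),g=1)
E
```

```text
[ 693.3 -120.7  214.7] 76.45076083748471
hub top height [39.  40.  40.9] ((-0.6794090270996094, -0.03866004943847656), (42.934356689453125, 43.01179885864258), 0.4097113609313965)
up 227 4.1
down 227 4.2
left 241 4.1
right 207 4.2
[-20.7,20.5,-25.1,-0.028,-0.108,-0.061,1]
[-24.5,19.8,-22.1,-0.028,-0.108,-0.061,1]
[-27.9,18.7,-18.7,-0.029,-0.108,-0.06,1]
[-30.8,17.5,-15.0,-0.028,-0.108,-0.06,1]
[-33.2,15.9,-11.1,-0.029,-0.108,-0.061,1]
[-35.1,14.1,-7.0,-0.028,-0.108,-0.06,1]
[-36.4,12.0,-2.7,-0.029,-0.108,-0.061,1]
[-37.2,9.9,1.6,-0.029,-0.107,-0.06,1]
```

Blue is home: the hub top reads 40 (2 mm camera bias) and the disc is level all round. Going for the orange board.

move_arm(
  moves=[
    [-20.7,20.5,-25.1,-0.028,-0.108,-0.061,1],
    [-24.5,19.8,-22.1,-0.028,-0.108,-0.061,1],
    [-27.9,18.7,-18.7,-0.029,-0.108,-0.06,1],
    [-30.8,17.5,-15,-0.028,-0.108,-0.06,1],
    [-33.2,15.9,-11.1,-0.029,-0.108,-0.061,1],
    [-35.1,14.1,-7,-0.028,-0.108,-0.06,1],
    [-36.4,12,-2.7,-0.029,-0.108,-0.061,1],
    [-37.2,9.9,1.6,-0.029,-0.107,-0.06,1],
  ],
)

```text
clock: 9.05
position: [475.1, -330.9, 154.6]
eef_rot: [0.633, -0.632, -0.314, 0.317]
force: [1.6, -0.8, 0.5]
width: 93.9
```

move_arm(
  moves=[
    [0,0,0,0,0,0,1],
    [0,0,0,0,0,0,1],
  ],
)

```text
clock: 9.25
position: [475.0, -331.5, 154.6]
eef_rot: [0.635, -0.633, -0.311, 0.315]
force: [0.6, 0.4, -0.3]
width: 94.0
```

```bash
python3 - <<'E'
from h import *
o,c,C=wrist("w6.png"); print(o["clock"],o["position"].round(1)); print(rot(o).round(3).tolist())
C=C.copy(); far=np.linalg.norm(C[...,:2]-[480,-333],axis=-1)>75; C[far]=np.nan
num,l,st,ce=cv2.connectedComponentsWithStats(mask(c,'orange')); print(st[st[:,4]>150])
ctr=hub(c,C,'orange',41)
plan([*ctr,60],R_of([0,0,-1],yawv(53)))
E
```

```text
9.25 [ 475.  -331.5  154.6]
[[0.609, -0.007, -0.794], [0.794, 0.0, 0.609], [-0.004, -1.0, 0.006]]
[[     0      0    640    480 305471]
 [    11    173     47     59    406]
 [   121    316     21     42    223]]
orange hub 74 [ 481.2 -337.9] [39.7 38.1] ang 52.7 z 39.5
 loop n 68 yaw 52.2 z [3.1 4.8]
[-1.4,47.2,-4.5,-0.003,-0.003,-0.002,1.0]
[-1.5,47.2,-4.4,-0.003,-0.003,-0.002,1.0]
```

View pics/w6.png

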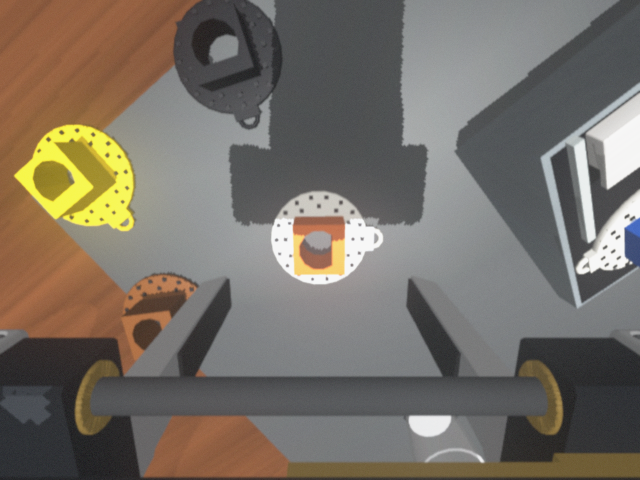

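The wrist view shows the orange board at (319,245), loop to the right. The colour mask is poor because of the shadow, so I refit by depth.

```bash
python3 - <<'E'
from h import *
o,c,C=wrist()
d=np.linalg.norm(C[...,:2]-[480,-334],axis=-1); k=(C[...,2]>36.5)&(C[...,2]<44)&(d<38)
r=cv2.minAreaRect(C[k][:,:2].astype(np.float32)); print(k.sum(),r)
q=(C[...,2]>2)&(C[...,2]<8)&(d<50); print(cv2.minAreaRect(C[q][:,:2].astype(np.float32)),C[q].mean(0))
plan([*r[0],60],R_of([0,0,-1],yawv(52.5)))
E
```

```text
1662 ((482.6001281738281, -338.401611328125), (44.07774353027344, 44.695350646972656), 52.692535400390625)
((482.34930419921875, -338.1003112792969), (88.89025115966797, 88.7062759399414), 12.747246742248535) [ 477.96258834 -332.10294271    3.75174854]
[-1.7,47.1,-5.2,-0.003,0.002,-0.002,1.0]
[-1.8,47.1,-5.0,-0.003,0.003,-0.002,1.0]
```

move_arm(
  moves=[
    [-1.7,47.1,-5.2,-0.003,0.002,-0.002,0.7],
    [-1.8,46.5,-5,-0.003,0.003,-0.002,0.7],
    [0,0,0,0,0,0,0.7],
    [0,30,0,0,0,0,0.7],
    [0,15,0,0,0,0,0.7],
    [0,5,0,0,0,0,0.7],
    [0,0,0,0,0,0,0.2],
    [0,0,0,0,0,0,0.2],
  ],
)

```text
clock: 10.15
position: [482.1, -339.1, 11.4]
eef_rot: [-0.634, 0.635, 0.313, -0.313]
force: [0.6, 0.2, 0.2]
width: 52.8
```

move_arm(
  moves=[
    [0,0,0,0,0,0,0.2],
    [0,0,0,0,0,0,0.2],
    [0,0,0,0,0,0,0.2],
    [0,-20,0,0,0,0,0.2],
    [0,-40,0,0,0,0,0.2],
    [0,-50,0,0,0,0,0.2],
    [0,-50,0,0,0,0,0.2],
    [0,0,0,0,0,0,0.2],
  ],
)

```text
clock: 10.95
position: [483.9, -341.0, 176.9]
eef_rot: [-0.632, 0.637, 0.314, -0.31]
force: [0.9, -0.1, -1.9]
width: 43.5
```

```bash
python3 - <<'E'
from h import *
o,c,C=wrist(); print(o["position"].round(1),o["width"]); T=(C-o["position"])@rot(o)
k=(abs(T[...,1]+29)<3)&(abs(T[...,2])<27)&(abs(T[...,0])<21.5); P=T[k]; print(k.sum(),np.percentile(P,[1,50,99],axis=0).round(1).tolist())
plan([640,-5,250],R_of([0,0,-1],yawv(2.4)),g=.2)
E
```

```text
[ 483.9 -341.   176.9] 43.46687550826268
5325 [[-21.3, -29.6, -21.8], [5.0, -28.3, 2.3], [21.3, -26.3, 22.2]]
[45.2,-9.5,9.9,0.001,0.109,0.0,0.2]
[43.8,-9.5,14.7,0.0,0.109,0.0,0.2]
[42.0,-9.5,19.4,0.001,0.109,0.001,0.2]
[39.6,-9.6,23.9,0.0,0.109,0.0,0.2]
[36.7,-9.6,28.0,0.001,0.109,0.001,0.2]
[33.5,-9.6,31.9,0.0,0.11,0.0,0.2]
[29.8,-9.6,35.4,0.001,0.109,0.001,0.2]
[25.7,-9.5,38.4,0.0,0.11,0.0,0.2]
```

move_arm(
  moves=[
    [45.2,-9.5,9.9,0.001,0.109,0,0.2],
    [43.8,-9.5,14.7,0,0.109,0,0.2],
    [42,-9.5,19.4,0.001,0.109,0,0.2],
    [39.6,-9.6,23.9,0,0.109,0,0.2],
    [36.7,-9.6,28,0.001,0.109,0,0.2],
    [33.5,-9.6,31.9,0,0.11,0,0.2],
    [29.8,-9.6,35.4,0.001,0.109,0,0.2],
    [25.7,-9.5,38.4,0,0.11,0,0.2],
  ],
)

```text
clock: 11.8
position: [638.7, -2.3, 245.7]
eef_rot: [0.708, -0.706, -0.012, 0.015]
force: [0.8, -0.8, -1.6]
width: 43.9
```

move_arm(
  moves=[
    [0,0,0,0,0,0,0.2],
    [0,0,0,0,0,0,0.2],
  ],
)

```text
clock: 12.0
position: [638.5, -3.0, 245.1]
eef_rot: [0.708, -0.706, -0.014, 0.018]
force: [-0.3, -0.8, -2.0]
width: 43.6
```

```bash
python3 - <<'E'
from h import *
o,c,C=wrist(); k=mask(c,'red'); num,l,st,ce=cv2.connectedComponentsWithStats(k)
print(o["position"].round(1))
for i in range(1,num):
    if st[i,4]>120: P=C[l==i]; m=np.median(P,0); print(st[i],m.round(1),'deck',[((m-MID)@v).round(1) for v in(UD,YR,NN)])
plan(PO+NN*(11+60),RF,g=.2)
E
```

```text
[638.5  -3.  245.1]
[303  95  25  12 149] [632.3  99.9 167.7] deck [np.float64(21.7), np.float64(-163.5), np.float64(106.7)]
[300 103  22  23 195] [628.2  91.  170.9] deck [np.float64(27.1), np.float64(-154.8), np.float64(107.2)]
[0.0,29.8,0.2,-0.001,0.0,0.13,0.2]
[3.9,29.6,0.2,-0.0,0.001,0.13,0.2]
[7.7,28.8,0.2,-0.001,0.0,0.129,0.2]
[11.3,27.6,0.3,-0.0,0.001,0.13,0.2]
```

move_arm(
  moves=[
    [0,29.8,0.2,0,0,0.13,0.2],
    [3.9,29.6,0.2,0,0,0.13,0.2],
    [7.7,28.8,0.2,-0.001,0,0.13,0.2],
    [11.3,27.6,0.3,0,0.001,0.13,0.2],
    [0,0,0,0,0,0,0.2],
    [0,0,0,0,0,0,0.2],
  ],
)

```text
clock: 12.65
position: [637.8, -4.9, 125.1]
eef_rot: [-0.679, 0.686, -0.17, -0.197]
force: [-0.3, -0.2, 0.3]
width: 43.7
```

```bash
python3 - <<'E'
from h import *
o,c,C=wrist("w7.png"); print(o["position"].round(1),o["force"].round(1)); T=(C-o["position"])@rot(o)
k=(abs(T[...,1]+29)<3)&(abs(T[...,2])<27)&(abs(T[...,0])<21.5); P=T[k]; a=np.percentile(P,[1,50,99],axis=0); print(a.round(1).tolist()); hz=(a[0,2]+a[2,2])/2
plan(PO+NN*(11+36)-RF[:,2]*hz,RF,g=.2)
E
```

```text
[637.8  -4.9 125.1] [-0.3 -0.2  0.3]
[[-21.0, -29.9, -22.1], [1.8, -28.4, 2.0], [21.2, -26.4, 21.8]]
[0.1,26.8,1.3,-0.003,-0.001,0.004,0.2]
```

move_arm(
  moves=[
    [0,20,1.3,-0.003,-0.001,0.004,0.2],
    [0,10,0,0,0,0,0.2],
    [0,6,0,0,0,0,0.2],
    [0,6,0,0,0,0,0.2],
    [0,5,0,0,0,0,0.2],
    [0,0,0,0,0,0,0.2],
  ],
)

```text
clock: 13.3
position: [614.7, -2.6, 86.8]
eef_rot: [-0.679, 0.687, -0.169, -0.199]
force: [1.1, 0.7, -1.3]
width: 43.9
```

```bash
python3 - <<'E'
from h import *
o=get_obs(); f=o["force"]; d=o["position"]-PO; print('deck u,yr,n',(d@UD).round(1),(d@YR).round(1),(d@NN).round(1),'F',[(f@v).round(1) for v in(UD,YR,NN)])
E
```

```text
deck u,yr,n 0.2 -1.9 25.6 F [np.float64(-1.7), np.float64(-0.6), np.float64(-0.6)]
```

No force again, so it is on the post. Going down the last 13 mm.

move_arm(
  moves=[
    [0,5,-1,0,0,0,0.2],
    [0,4,0,0,0,0,0.2],
    [0,2,0,0,0,0,0.2],
    [0,1,0,0,0,0,0.2],
    [0,1,0,0,0,0,0.2],
    [0,0,0,0,0,0,0.2],
  ],
)

```text
clock: 13.9
position: [608.4, -3.9, 75.4]
eef_rot: [-0.679, 0.687, -0.169, -0.199]
force: [-0.0, -0.0, -1.7]
width: 43.6
```

move_arm(
  moves=[
    [0,1,0,0,0,0,0.2],
    [0,0,0,0,0,0,0.2],
  ],
)

```text
clock: 14.1
position: [608.0, -3.9, 74.7]
eef_rot: [-0.679, 0.687, -0.169, -0.199]
force: [-0.1, -0.3, -2.2]
width: 43.8
```

move_arm(
  moves=[
    [0,0.7,0,0,0,0,0.2],
    [0,0.7,0,0,0,0,0.2],
    [0,0,0,0,0,0,0.2],
  ],
)

```text
clock: 14.4
position: [608.0, -4.0, 74.5]
eef_rot: [-0.679, 0.687, -0.169, -0.198]
force: [0.7, 0.2, 9.9]
width: 44.2
```

move_arm(
  moves=[
    [0,-0.5,0,0,0,0,0.68],
    [0,0,0,0,0,0,0.68],
    [0,0,0,0,0,0,0.68],
    [0,-10,0,0,0,0,0.68],
    [0,-30,0,0,0,0,0.68],
    [0,-40,0,0,0,0,0.68],
    [0,-40,0,0,0,0,0.68],
    [0,-40,0,0,0,0,0.68],
  ],
)

```text
clock: 15.2
position: [688.6, -0.4, 214.4]
eef_rot: [-0.678, 0.687, -0.169, -0.199]
force: [-0.4, 0.3, 0.2]
width: 63.7
```

```bash
python3 - <<'E'
from h import *
o,c,C=wrist("w8.png"); print(o["position"].round(1),o["width"])
for nm,p in(('O',PO),('B',PB)):
    T=(C-p)@np.stack([UD,YR,NN],1); d=np.hypot(T[...,0],T[...,1]); k=(T[...,2]>36)&(T[...,2]<44)&(d<34)
    if k.sum()>50: print(nm,'hub',k.sum(),np.percentile(T[k][:,2],[10,50,90]).round(1),cv2.minAreaRect(T[k][:,:2].astype(np.float32)))
    for s,a in(('up',(T[...,0]>30)),('down',(T[...,0]<-30)),('left',(T[...,1]<-30)),('right',(T[...,1]>30))):
        q=a&(d<43)&(T[...,2]<30); print(s,q.sum(),np.median(T[q][:,2]).round(1) if q.any() else'',end=' ')
    print()
T=(C-MID)@np.stack([UD,YR,NN],1)
for col in('green','red'):
    k=(mask(c,col)>0)&(abs(T[...,1])<190)&(T[...,2]>15)&(T[...,2]<130); 
    if k.any(): print(col,k.sum(),np.percentile(T[k],[3,50,97],axis=0).round(1).tolist())
E
```

```text
[ 6.886e+02 -4.000e-01  2.144e+02] 63.69684795084948
O hub 1521 [38.9 39.9 40.8] ((-1.055166244506836, -0.7167339324951172), (44.242862701416016, 44.12715530395508), 89.78850555419922)
up 558 4.0 down 565 4.1 left 623 4.0 right 363 4.0 
B hub 1262 [38.6 39.9 40.7] ((-0.8102703094482422, 0.7135429382324219), (45.66067123413086, 43.97800064086914), 89.80683898925781)
up 440 4.1 down 434 4.2 left 480 4.1 right 22 4.4 
green 445 [[107.5, -8.6, 54.7], [118.1, -1.0, 55.9], [128.3, 7.3, 57.2]]
red 770 [[9.2, -165.2, 103.7], [18.5, -157.5, 108.6], [27.9, -150.0, 111.1]]
```

View pics/w8.png

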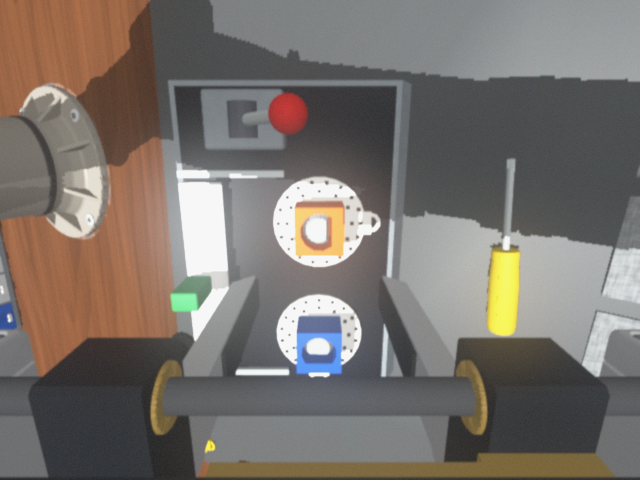

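Both boards are home and level, orange loop downslope and blue loop to the right. The lever is still free and the bar back, handle at (190,293). Now the handle.

```bash
python3 - <<'E'
from h import *
cur=plan(MID+UD*119+YR*-.3+NN*90,RF,g=.5)
print((cur[0]).round(1))
E
```

```text
[-29.9,22.3,-15.0,0.0,0.0,0.001,0.5]
[-29.9,22.3,-15.0,0.001,0.001,0.001,0.5]
[-29.9,22.3,-15.1,0.0,0.0,0.001,0.5]
[-29.9,22.3,-15.1,0.001,0.001,0.001,0.5]
[546.6 -67.1 201.9]
```

move_arm(
  moves=[
    [-29.9,22,-15,0,0,0.001,0.5],
    [-29.9,22,-15,0,0,0.001,0.5],
    [-29.9,22,-15,0,0,0.001,0.5],
    [-29.9,22,-15,0,0,0.001,0.5],
    [0,0,0,0,0,0,0.5],
    [0,0,0,0,0,0,0.5],
  ],
)

```text
clock: 15.85
position: [543.0, -66.9, 197.4]
eef_rot: [-0.678, 0.686, -0.17, -0.2]
force: [0.5, 0.2, -0.4]
width: 47.2
```

```bash
cat >> h.py <<'E'
def dk(o):
    d=o["position"]-MID; f=o["force"]; B=np.stack([UD,YR,NN],1); print('t',o["clock"],'TCP deck',(d@B).round(1),'F deck',(f@B).round(1),'w',round(o["width"],1),'rotdiff',R.from_matrix(RF.T@rot(o)).as_rotvec().round(3))
E
python3 - <<'E'
from h import *
o,c,C=wrist(); dk(o); T=(C-MID)@np.stack([UD,YR,NN],1)
k=(mask(c,'green')>0)&(abs(T[...,1])<60)&(T[...,2]>45)&(T[...,2]<75); print(k.sum(),np.percentile(T[k],[2,50,98],axis=0).round(1).tolist())
plan(MID+UD*119+YR*-.3+NN*24,RF,g=.5)
E
```

```text
t 15.85 TCP deck [119.8  -0.5  84.3] F deck [-0.6 -0.2 -0.1] w 47.2 rotdiff [-0.    -0.001  0.006]Traceback (most recent call last):
  File "<stdin>", line 3, in <module>
    return _quantile_unchecked(
        a, q, axis, out, overwrite_input, method, keepdims, weights)
    return _ureduce(a,
                    func=_quantile_ureduce_func,
    ...<5 lines>...
                    overwrite_input=overwrite_input,
                    method=method)
    r = func(a, **kwargs)
    result = _quantile(arr,
                       quantiles=q,
    ...<2 lines>...
                       out=out,
                       weights=wgt)
    slices_having_nans = np.isnan(arr[-1, ...])
                                  ~~~^^^^^^^^^
IndexError: index -1 is out of bounds for axis 0 with size 0
```

The handle is hidden behind the gripper from here, but two earlier fixes agree (u≈118–120). Descending with about 11 mm clearance each side.

move_arm(
  moves=[
    [0,22,0,0,0,-0.006,0.5],
    [0,12,0,0,0,0,0.5],
    [0,12,0,0,0,0,0.5],
    [0,12,0,0,0,0,0.5],
    [0,2,0,0,0,0,0.5],
    [0,0,0,0,0,0,0.5],
  ],
)

```text
clock: 16.5
position: [512.8, -68.1, 144.4]
eef_rot: [-0.679, 0.687, -0.169, -0.198]
force: [-0.4, -0.0, 0.4]
width: 46.9
```

move_arm(
  moves=[
    [0,0,0,0,0,0,0.1],
    [0,0,0,0,0,0,0.1],
    [0,0,0,0,0,0,0.1],
    [0,0,0,0,0,0,0.1],
    [0,0,0,0,0,0,0.1],
  ],
  force=25,
)

```text
clock: 17.0
position: [513.1, -68.1, 144.8]
eef_rot: [-0.679, 0.687, -0.168, -0.198]
force: [1.2, -0.6, 2.7]
width: 23.8
```

```bash
python3 -c "
from h import *
dk(get_obs())"
```

```text
t 17.0 TCP deck [119.4  -0.6  23.7] F deck [0.4 0.7 2.9] w 23.8 rotdiff [-0.001 -0.001  0.   ]
```

Gripped at 23.8 mm, the handle's size. Draw 55 mm down the slope (+tool x).

move_arm(
  moves=[
    [8,0,0,0,0,0,0.1],
    [10,0,0,0,0,0,0.1],
    [10,0,0,0,0,0,0.1],
    [10,0,0,0,0,0,0.1],
    [8,0,0,0,0,0,0.1],
    [5,0,0,0,0,0,0.1],
    [2,0,0,0,0,0,0.1],
    [0,0,0,0,0,0,0.1],
  ],
)

```text
clock: 17.8
position: [559.8, -66.2, 117.8]
eef_rot: [-0.679, 0.687, -0.168, -0.198]
force: [2.6, -0.3, 8.1]
width: 23.6
```

```bash
python3 -c "
from h import *
dk(get_obs())"
```

```text
t 17.8 TCP deck [65.5 -0.6 23.8] F deck [1.8 0.4 8.3] w 23.6 rotdiff [-0.001 -0.002  0.001]
```

move_arm(
  moves=[
    [1,0,0,0,0,0,0.1],
    [1,0,0,0,0,0,0.1],
    [1,0,0,0,0,0,0.1],
    [0,0,0,0,0,0,0.1],
  ],
)

```text
clock: 18.2
position: [559.8, -66.2, 117.7]
eef_rot: [-0.678, 0.686, -0.17, -0.2]
force: [-15.0, 2.6, 27.3]
width: 23.8
```

```bash
python3 -c "
from h import *
dk(get_obs())"
```

```text
t 18.2 TCP deck [65.5 -0.6 23.7] F deck [26.5 -3.2 16.2] w 23.8 rotdiff [-0.    -0.001  0.006]
```

The bar is at its stop (26 N against it, 54 mm travelled). Relax, release, rise.

move_arm(
  moves=[
    [-2.5,0,0,0,0,0,0.1],
    [0,0,0,0,0,0,0.45],
    [0,0,0,0,0,0,0.45],
    [0,0,0,0,0,0,0.45],
    [0,-15,0,0,0,0,0.45],
    [0,-40,0,0,0,0,0.45],
    [0,-45,0,0,0,0,0.45],
    [0,-45,0,0,0,0,0.45],
  ],
)

```text
clock: 19.0
position: [632.6, -62.8, 245.9]
eef_rot: [-0.679, 0.687, -0.168, -0.198]
force: [0.5, 0.5, -0.1]
width: 42.4
```

move_arm(
  moves=[
    [0,0,-20,0,0,0,0.2],
    [0,0,-20,0,0,0,0.2],
    [0,0,0,0,0,0,0.2],
  ],
)

```text
clock: 19.3
position: [632.3, -107.1, 242.9]
eef_rot: [-0.678, 0.687, -0.171, -0.197]
force: [0.1, 0.2, -0.8]
width: 21.9
```

```bash
python3 - <<'E'
from h import *
o,c,C=wrist("w9.png"); dk(o); T=(C-MID)@np.stack([UD,YR,NN],1)
for col in('green','red'):
    k=(mask(c,col)>0)&(T[...,1]<60)&(T[...,1]>-190)&(T[...,2]>15)&(T[...,2]<130)
    if k.sum()>20: print(col,k.sum(),np.percentile(T[k],[3,50,97],axis=0).round(1).tolist())
# lever rod / block / ball top profile
k=(T[...,1]<-120)&(T[...,1]>-190)&(T[...,2]>28)&(T[...,2]<125); print(np.percentile(T[k],[3,50,97],axis=0).round(1).tolist())
E
```

```text
t 19.3 TCP deck [ 66.7  43.3 167.5] F deck [-0.5 -0.2 -0.6] w 21.9 rotdiff [-0.001  0.003  0.003]
green 142 [[54.5, -8.5, 54.5], [65.9, -6.9, 55.8], [75.8, 5.4, 57.1]]
[[-180.4, -128.2, 28.2], [-164.2, -121.7, 33.4], [-161.0, -120.1, 35.6]]
```

View pics/w9.png

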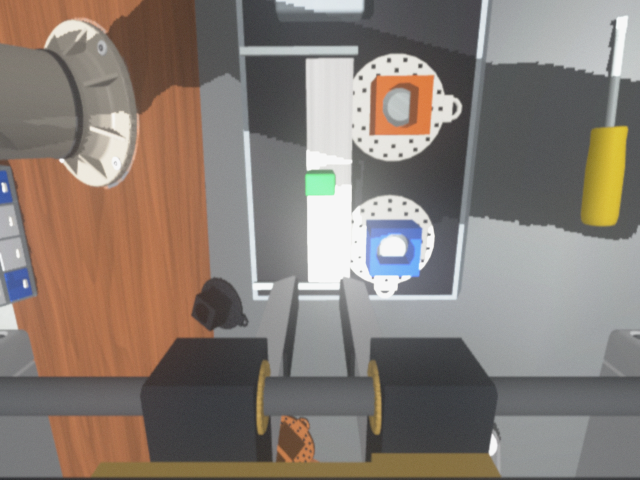

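The bar now sits over both rims (handle u=65, was 119; green at (320,183)). Next the lever: shut fingers, go downslope of the ball (u≈19, y≈−157.5, 99 mm up) and push it uphill.

```bash
python3 - <<'E'
from h import *
cur=plan(MID+UD*-27+YR*-157.5+NN*150,RF,g=0)
E
```

```text
[18.6,3.4,39.8,0.0,-0.0,-0.001,0]
[18.6,3.4,39.9,0.0,-0.0,-0.0,0]
[18.6,3.4,39.8,0.0,-0.001,-0.001,0]
[18.7,3.5,39.8,0.0,-0.0,-0.0,0]
[18.7,3.5,39.9,0.0,-0.001,-0.001,0]
```

move_arm(
  moves=[
    [18.6,3.4,39.8,0,0,-0.001,0],
    [18.6,3.4,39.9,0,0,0,0],
    [18.6,3.4,39.8,0,-0.001,-0.001,0],
    [18.7,3.5,39.8,0,0,0,0],
    [18.7,3.5,39.9,0,-0.001,-0.001,0],
    [0,0,0,0,0,0,0],
    [0,0,0,0,0,0,0],
  ],
)

```text
clock: 20.05
position: [696.0, 100.6, 180.3]
eef_rot: [-0.679, 0.687, -0.167, -0.199]
force: [0.5, -1.0, -0.0]
width: 0.1
```

```bash
python3 - <<'E'
from h import *
o,c,C=wrist(); dk(o); T=(C-MID)@np.stack([UD,YR,NN],1)
k=(mask(c,'red')>0)&(T[...,1]<60)&(T[...,1]>-190)&(T[...,2]>15)&(T[...,2]<130)
if k.sum()>20: print(k.sum(),np.percentile(T[k],[3,50,97],axis=0).round(1).tolist())
plan(MID+UD*-20+YR*-157.5+NN*85,RF,g=0)
E
```

```text
t 20.05 TCP deck [ -27.1 -161.5  149.4] F deck [-0.5  1.1  0.2] w 0.1 rotdiff [-0.002 -0.005  0.001]
[-3.4,32.6,-1.2,0.001,0.002,0.0,0]
[-3.5,32.6,-1.2,0.001,0.001,0.0,0]
```

move_arm(
  moves=[
    [-1,32.6,-1.5,0.001,0.003,0,0],
    [-1,32,-1.2,0.001,0.001,0,0],
    [-8,0,-1,0,0,0,0],
    [-10,0,0,0,0,0,0],
    [-10,0,0,0,0,0,0],
    [0,0,0,0,0,0,0],
  ],
)

```text
clock: 20.7
position: [639.2, 92.9, 143.5]
eef_rot: [-0.68, 0.687, -0.167, -0.195]
force: [0.6, 0.0, -0.6]
width: 0.6
```

```bash
python3 -c "
from h import *
dk(get_obs())"
```

```text
t 20.7 TCP deck [   3.8 -156.3   89. ] F deck [-0.9  0.  -0.2] w 0.6 rotdiff [ 0.002  0.    -0.005]
```

move_arm(
  moves=[
    [-9,1,0,0,0,0,0],
    [-10,1,0,0,0,0,0],
    [-10,1,0,0,0,0,0],
    [-10,1,0,0,0,0,0],
    [-10,0,0,0,0,0,0],
    [-10,0,0,0,0,0,0],
    [-9,0,0,0,0,0,0],
    [0,0,0,0,0,0,0],
  ],
)

```text
clock: 21.5
position: [577.2, 90.7, 172.1]
eef_rot: [-0.68, 0.686, -0.168, -0.196]
force: [0.1, -0.7, 0.1]
width: 0.6
```

```bash
python3 - <<'E'
from h import *
o,c,C=wrist(); dk(o); T=(C-MID)@np.stack([UD,YR,NN],1)
k=(mask(c,'red')>0)&(T[...,1]<60)&(T[...,1]>-190)&(T[...,2]>15)&(T[...,2]<130)
if k.sum()>20: print(k.sum(),np.percentile(T[k],[3,50,97],axis=0).round(1).tolist())
E
```

```text
t 21.5 TCP deck [  71.9 -156.6   82.7] F deck [-0.   0.7  0.2] w 0.6 rotdiff [ 0.001  0.    -0.002]
```

move_arm(
  moves=[
    [-5,0,0,0,0,0,0],
    [-4,0,0,0,0,0,0],
    [-3,0,0,0,0,0,0],
    [-2,0,0,0,0,0,0],
    [0,0,0,0,0,0,0],
  ],
)

```text
clock: 22.05
position: [565.6, 90.1, 178.3]
eef_rot: [-0.68, 0.687, -0.168, -0.196]
force: [-0.2, -0.4, 0.0]
width: 0.5
```

```bash
python3 -c "
from h import *
dk(get_obs())"
```

```text
t 22.05 TCP deck [  85.1 -156.5   82.3] F deck [ 0.2  0.4 -0.1] w 0.5 rotdiff [ 0.001  0.001 -0.002]
```

move_arm(
  moves=[
    [-2,0,0,0,0,0,0],
    [-2,0,0,0,0,0,0],
    [-2,0,0,0,0,0,0],
    [-1,0,0,0,0,0,0],
    [0,0,0,0,0,0,0],
  ],
)

```text
clock: 22.55
position: [562.7, 90.0, 180.0]
eef_rot: [-0.68, 0.687, -0.166, -0.194]
force: [22.6, 0.6, -24.4]
width: 0.5
```

```bash
python3 -c "
from h import *
dk(get_obs())"
```

```text
t 22.55 TCP deck [  88.4 -156.5   82.3] F deck [-31.8   0.4  -9.8] w 0.5 rotdiff [ 0.     0.001 -0.009]
```

The lever is against its stop at u=88.4 (predicted 87.5). Back off, withdraw and check.

move_arm(
  moves=[
    [4,0,0,0,0,0,0],
    [12,0,0,0,0,0,0],
    [12,0,0,0,0,0,0],
    [10,-30,0,0,0,0,0],
    [5,-45,-20,0,0,0,0],
    [0,-40,-45,0,0,0,0],
    [0,-20,-45,0,0,0,0],
    [0,0,-40,0,0,0,0],
  ],
)

```text
clock: 23.35
position: [668.4, -50.7, 272.9]
eef_rot: [-0.679, 0.687, -0.167, -0.195]
force: [-0.2, -1.0, -1.0]
width: 0.3
```

move_arm(
  moves=[
    [0,0,-40,0,0,0,0],
    [0,0,-20,0,0,0,0],
    [0,0,0,0,0,0,0],
  ],
)

```text
clock: 23.65
position: [668.7, -111.9, 270.7]
eef_rot: [-0.679, 0.687, -0.17, -0.195]
force: [0.1, -0.1, 1.2]
width: 0.7
```

```bash
python3 - <<'E'
from h import *
o,c,C=wrist("w10.png"); dk(o); T=(C-MID)@np.stack([UD,YR,NN],1)
for col in('red','green'):
    k=(mask(c,col)>0)&(T[...,1]<60)&(T[...,1]>-190)&(T[...,2]>15)&(T[...,2]<130)
    if k.sum()>20: print(col,k.sum(),np.percentile(T[k],[3,50,97],axis=0).round(1).tolist())
for nm,p in(('O',PO),('B',PB)):
    t=(C-p)@np.stack([UD,YR,NN],1); d=np.hypot(t[...,0],t[...,1])
    for s,a in(('up',(t[...,0]>25)&(t[...,0]<32)),('down',(t[...,0]<-30)),('left',(t[...,1]<-30)),('right',(t[...,1]>30))):
        q=a&(d<43)&(t[...,2]<30)&(t[...,0]<30); print(nm,s,q.sum(),np.median(t[q][:,2]).round(1) if q.any() else'',end=' ')
E
```

```text
t 23.65 TCP deck [ 49.4  49.6 209.6] F deck [0.5 0.1 1.1] w 0.7 rotdiff [ 0.002  0.005 -0.001]
green 29 [[61.6, -8.4, 54.1], [71.6, -7.6, 55.6], [76.3, -3.8, 56.6]]
O up 348 4.1 O down 574 4.1 O left 653 4.0 O right 559 4.0 B up 282 4.1 B down 450 4.1 B left 489 4.1 B right 275 4.2
```

View pics/w10.png

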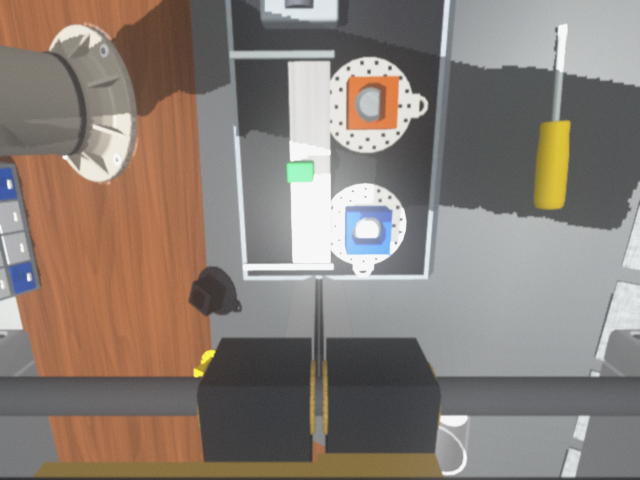

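Boards and bar are in place; the ball is out of this frame. I check the lever and the bystanders with the fixed cameras.

```bash
python3 - <<'E'
from h import *
print(get_obs()["clock"])
B=np.stack([UD,YR,NN],1)
for n in('top','side'):
    c=camera(n); C=cloud(c,c["pose"]); T=(C-MID)@B
    k=(mask(c,'red')>0)&(abs(T[...,1]+157)<35)&(T[...,2]>70)&(T[...,2]<130)&(abs(T[...,0]-60)<110); print(n,'ball',k.sum(),np.median(T[k],0).round(1) if k.any() else'')
    p=np.load(n+"0.npz"); d=np.abs(c["color"].astype(int)-p["color"]).sum(-1)>120
    for nm,(x0,x1,y0,y1) in ({'spool':(170,210,170,205),'jar':(408,445,155,192),'driver':(280,340,150,172)} if n=='top' else {'spool':(275,310,145,180),'jar':(430,470,322,370),'driver':(358,406,220,265)}).items(): print(nm,d[y0:y1,x0:x1].sum(),end=' ')
    print()
    if n=='side': cv2.imwrite('pics/fin.png',cv2.resize(c["color"][140:400,190:480],None,fx=2.4,fy=2.4)[:,:,::-1])
E
```

```text
23.7
top ball 0 
spool 0 jar 0 driver 738 
side ball 78 [ 119.2 -150.2  104.4]
spool 67 jar 0 driver 1264
```

View pics/fin.png

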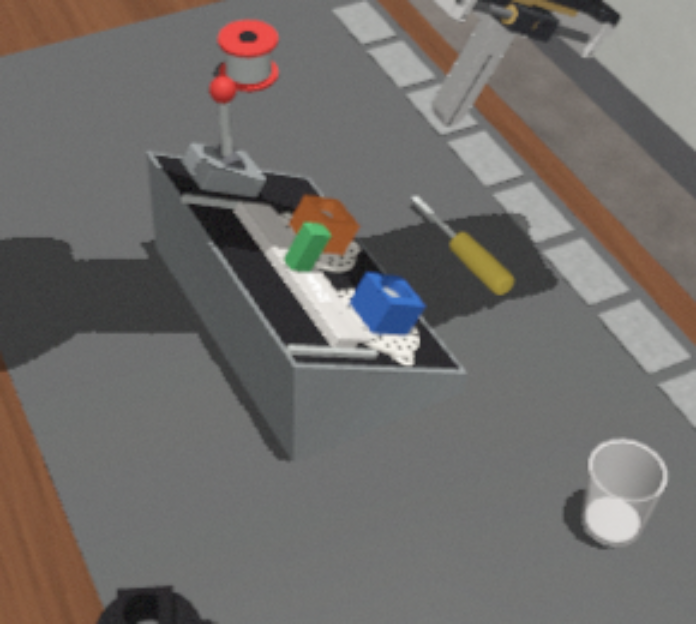

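The lever leans up the slope: the ball is at about u=119 on its near surface, where a locked lever would put its centre at 113. The driver's pixel difference is the arm's shadow. Handing in.

```bash
python3 -c "
from h import *
print(close_job())"
```

```text
the job is handed in; nothing more can be done
None
```

I put both boards on their posts, drew the bar to its stop, then flipped the lever over to lock it. I handed the job in at about 24 s with the gripper clear of everything.

**Last checks**
- **Boards:** both discs lie level on the deck all round. The hub tops, checked before the bar was drawn, read about 40 mm against 42 mm. The wrist camera reads about 2 mm low, and this matches that. The blue loop points right and the orange loop down the slope.
- **Bar:** it travelled about 54 mm and stopped hard (26 N). Its handle reads about 65 mm uphill of the posts, down from 119 mm, and the lip covers both rims.
- **Lever:** the fingers met a hard stop (about 32 N) at 88.4 mm, against 87.5 mm predicted for the locked position. The side camera shows it leaning up the slope.
- **Bystanders:** the jar is unchanged in both fixed views. The spool is unchanged in the top view; its small change in the side view is most likely the lever ball now in front of it. The screwdriver looks in place, but its before/after picture comparison failed because the arm's shadow lay across it.

**Disagreement:** the top camera found no ball in the locked region at the end. I did not view that picture, so the lever rests on the force stop and the side view alone.

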